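Release the round cartridge from its push-push dock

ROBOT

A 6-joint arm with a two-finger parallel gripper is mounted at the origin on a cart in front of the work surface, level with it; the furniture and walls round the work are solid. World frame = base frame: x ahead of the robot, y to its left, z up, the work surface at z = 0. Lengths are in m, angles in rad, forces in N, time in s.
With the tool pointing down it reaches from about 0.35 to 0.8 m from the base axis. Payload 7.3 kg.
Tool frame: the origin (TCP) lies between the finger pads; the fingertips stand 25 mm ahead of it and the grasp point (between the pads) lies 6 mm ahead of it (r.tip_extent is the distance from the TCP to the fingertips, in m); z points along the fingers, y is the direction in which the jaws open and shut (so a half turn about z gives the same grasp; the last joint's range is limited). The gripper opens to 85 mm and grips with 20 to 120 N. Pads are 22 mm wide; open, the fingers measure 114 mm over their backs; the gripper's body (76 mm by 85 mm) begins 54 mm behind the grasp point. The pads swing forward as they close: fully open they stand 13 mm farther back than shut.
Start: joints at [1.113, 0.342, 1.524, -0, 1.275, -0.146], TCP at [0.161, 0.5, 0.256] pointing down, gripper open.
Joint ranges: [-2.53, 2.53], [-0.77, 2.02], [0.04, 2.7], [-1, 4.14], [0.28, 2.66], [-3.11, 3.11]. Speed limits (rad/s): [2.57, 2.57, 3.14, 3.14, 3.14, 3.14].

INTERFACE

Orientations are given as a unit quaternion [x, y, z, w].
In Python, from workcell import r, command_gripper, optics gives the robot as it stands. The module is installed in compiled form; this text tells all that it offers. Calls block until the motion is done:
- r.reach(position, orientation): joint-space move of the TCP to a pose.
- r.move_straight(position, orientation=None, speed=0.15, max_force=None): straight line of the TCP; orientation=None keeps the orientation; speed is the mean speed in m/s. With max_force (N) it stops when the force on the tool has changed by that much, and returns True; else False.
- r.movej(angles): joint-space move.
- command_gripper(opening, force=None): finger opening in m; force is the grip in N (None keeps the last); returns when the fingers have stopped.
- r.hold(seconds).
- r.solve_ik(position, orientation): joint angles nearest the present ones, or None.
- r.read_state(): the state.
- optics.get_image(name): name is "scene" or "top" or "wrist"; returns (picture, depth): 384x512x3 uint8, red, green, blue; 384x512 float32, m along the optical axis (not along the pixel's ray), 0 where there is no reading.
- optics.camera_model(name): a dict with "K" (3x3 intrinsics, pixels), "R" (3x3) and "t" (3): a world point X has camera coordinates R X + t; the wrist camera has in their place "tool_from_camera" (4x4, takes a point from camera to tool coordinates, whose origin is the TCP and whose axes are the flange's). Camera axes: x right, y down, z forward; pixel columns grow to the right and rows downward; lengths in m; the calibration is good to about 2 mm. A picture is of the moment at which its call begins: read the wrist's pose just before it. camera_model takes no time and is no camera call.
A pose or a line that the arm cannot do raises r.PlanningError and nothing moves.
- r.finish_job(): hands the job in, once; it reports no verdict.
The state is a dict: "time_s": time; "joint_positions": joint angles; "dq": joint speeds; "tau": joint torques, N m; "eef_pos": TCP position; "eef_rot": TCP orientation; "contact_force": force on the tool from outside, world axes, zero at the start; "torque": the same for the moment, N m; "grip_width": finger opening in m.
Only numpy, scipy, OpenCV 4.12 (cv2) and the standard library are available. Lean on these libraries where they do the work, as an engineer would, in place of code of your own. Each camera call takes 0.05 s, during which the arm holds its last target. There are 200 camera calls.

TASK

Two small docks on the bench each hold a filter cartridge latched down in a well, one cartridge round and one square. Press the round cartridge deeper until its latch lets go and it springs up, then draw it out and stand it upright in the low steel tray. Leave the square cartridge latched in its dock.

Things in the scene. Friction and masses are not known exactly. Their poses are not given: they have to be found in the camera images.
- round_mid (a point): Centre (on the axis, half-way up) of the round grey cartridge: upright, 44 mm diameter, 66 mm high, 0.08 kg; straight body 58 mm, then an 8 mm bevelled crown narrowing to a flat top 26 mm across. It stands loose on a sprung lift in the well of a white dock 88 x 88 x 74 mm high (1.5 mm play all round). Latched, only the crown is above the dock; z axis up.
- round_lift (a joint): Lift under the round cartridge, m: 0 latched, negative when pressed, 0.032 sprung up. Latch trips at -0.0035; firm stop at -0.006, cartridge top still 2 mm above the dock. Takes about 4 N. Let go, it rises at 0.1 to 0.2 m/s and stays up, 32 mm of straight side plus the crown above the dock; it does not latch again. 26 mm more lift clears the well.
- tray_mid (a point): Centre of the inner floor of the fixed low open steel tray, 3 mm above the bench. The tray is 120 mm along its x axis and 150 mm along its y axis, rim 14 mm above the bench, walls 3 mm.
- square_mid (a point): Centre, half-way up, of the square grey cartridge, 40 x 40 mm and 66 mm high, in the other dock, which has the same outside and works the same way. It is to stay latched.
Mind the look-alikes: they are no part of the job. Several things look just like the part that bears tray_mid: the one meant starts farthest to the robot's right.

How it is judged:
By the outcome, as a careful person would: the job done as asked, in the order asked, and still so for the second after the job is handed in, with the robot touching nothing.
It also fails if it takes over 40 s, if anything falls off the work surface, if the arm or the gripper's body presses on something with over 40 N, if the wrist force passes 120 N, or if a joint passes its speed limit or range.

## Working session

There is one attempt and no reset: what is moved stays moved. The work goes in short steps, each a Python script; the robot and the scene stay as the last script left them, time stands still between calls to the robot, and variables do not carry over. Pictures are saved under pics/ and viewed, about 8 in all and at most 12, crops included, and the job is handed in when it is done.

```bash
mkdir -p pics; cat > h.py <<'E'
import numpy as np, cv2
from workcell import r, command_gripper, optics
from scipy.spatial.transform import Rotation as Rn
def cloud(name):
    s=r.read_state(); im,d=optics.get_image(name); m=optics.camera_model(name); K=np.array(m["K"])
    v,u=np.mgrid[:384,:512]
    P=np.stack([(u-K[0,2])/K[0,0]*d,(v-K[1,2])/K[1,1]*d,d],-1)
    if name=="wrist":
        T=np.array(m["tool_from_camera"]); P=P@T[:3,:3].T+T[:3,3]
        W=P@Rn.from_quat(s["eef_rot"]).as_matrix().T+np.array(s["eef_pos"])
    else: W=(P-np.array(m["t"]))@np.array(m["R"])
    W[d==0]=np.nan
    return im,W
def save(n,im,s=1): cv2.imwrite("pics/"+n,cv2.resize(im[...,::-1],None,fx=s,fy=s,interpolation=cv2.INTER_CUBIC))
E
python3 - <<'E'
from h import *
for n in("scene","top"):
    im,W=cloud(n); save(n+".png",im,1.5); np.savez(n+".npz",im=im,W=W)
print(r.read_state())
E
```

```text
{'time_s': 0.1, 'joint_positions': array([ 1.11297046e+00,  3.42697900e-01,  1.52490968e+00, -1.45637016e-05,
        1.27544501e+00, -1.46005680e-01]), 'dq': array([-0.00038891, -0.00052702, -0.00133863, -0.00076941,  0.00023994,
        0.00092776]), 'tau': array([ 3.23150132e-03, -4.34443545e+01, -2.46492469e+01, -4.12415915e-07,
        4.54898676e-03,  8.35450578e-06]), 'eef_pos': array([0.16090375, 0.49938844, 0.25567629]), 'eef_rot': array([ 1.55277077e-01,  9.87870688e-01, -6.99019273e-04, -2.10405219e-04]), 'contact_force': array([ 0.43839142,  0.25339909, -0.12221137]), 'torque': array([ 0.01612634, -0.01851862, -0.02064953]), 'grip_width': 0.08534168589119863}
```

View pics/top.png

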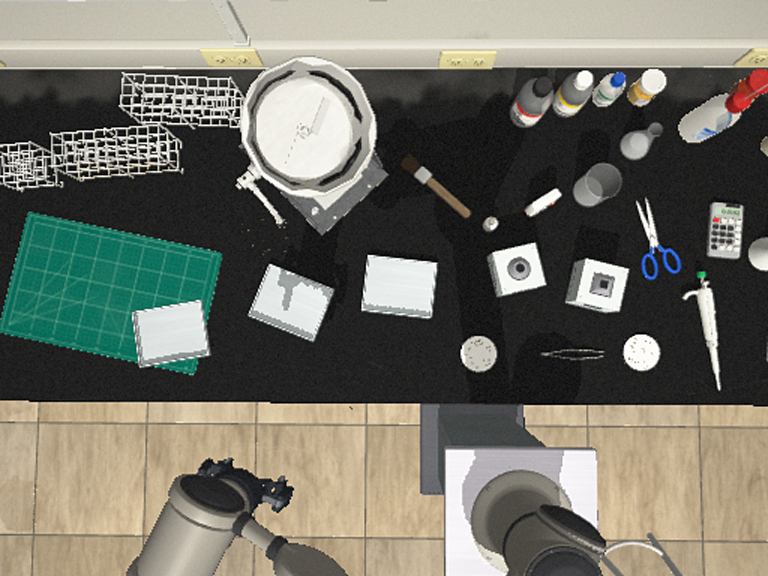

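View pics/scene.png

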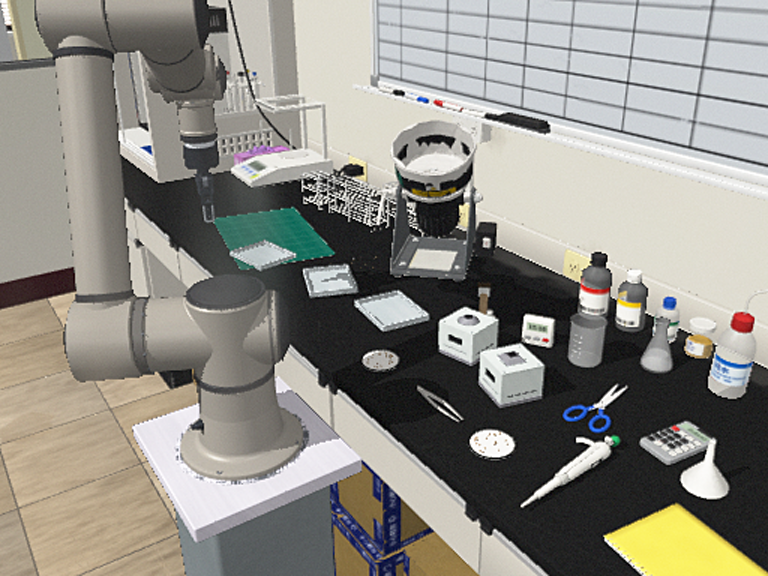

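The top view (1.5x scale) shows two docks. The round one is at (516,269) with its cartridge at (519,267), and the square one is at (598,285). There are three look-alike trays at (172,333), (291,301) and (400,287). Robot-right is image right, so the tray meant is the one at (400,287). Next I measure these.

```bash
python3 - <<'E'
from h import *
z=np.load("top.npz"); im,W=z["im"],z["W"]
def box(u,v,h,zlo,zhi):
    u,v=int(u/1.5),int(v/1.5); w=W[v-h:v+h+1,u-h:u+h+1].reshape(-1,3); return w[(w[:,2]>zlo)&(w[:,2]<zhi)]
for n,u,v,h,lo,hi in[("roundcrown",519,267,9,.0775,.09),("rdock",516,269,24,.068,.0775),("sqcrown",600,285,9,.0775,.09),("sqdock",598,285,24,.068,.0775),
  ("tray3",400,287,34,.0015,.03),("tray3rim",400,287,34,.009,.03),("tray2rim",291,301,34,.009,.03),("tray1rim",172,333,34,.009,.03)]:
    w=box(u,v,h,lo,hi); 
    if len(w)<5: print(n,len(w)); continue
    rc=cv2.minAreaRect((w[:,:2]*1000).astype(np.float32)); print(n,len(w),w[:,2].mean().round(4),w.mean(0).round(4),np.round(rc[0],1),np.round(rc[1],1),round(rc[2],1))
for p in[(519,267),(516,290),(600,285),(400,287),(450,287)]: print(p,W[int(p[1]/1.5),int(p[0]/1.5)].round(4))
c=np.vstack([np.hstack([cv2.resize(im[150:230,235:285+10],(420,560))[:, :],cv2.resize(im[150:230,365:425],(380,560))])])
c=im[145:225,235:430]; save("crop_top.png",c,4)
E
```

```text
roundcrown 121 0.0809 [0.5243 0.0156 0.0809] [526.3  16.9] [51.2 51.5] 89.6
rdock 689 0.0737 [0.5232 0.017  0.0737] [523.7  15.9] [88.1 88.8] 12.8
sqcrown 129 0.0814 [ 0.4899 -0.1477  0.0814] [ 487.6 -148.9] [49.3 52.2] 4.3
sqdock 712 0.0738 [ 0.4911 -0.1495  0.0738] [ 491.1 -151.1] [91.  88.5] 76.3
tray3 2033 0.0043 [0.4893 0.2554 0.0043] [490.3 256.1] [220.1 220.3] 0.2
tray3rim 173 0.0133 [0.4915 0.2555 0.0133] [490.8 257.4] [149.9 119.9] 83.6
tray2rim 176 0.0128 [0.456  0.4859 0.0128] [456.1 488.1] [150.7 119.8] 68.6
tray1rim 188 0.0129 [0.3893 0.7472 0.0129] [393.  757.5] [142.9 179.5] 7.5
(519, 267) [0.5239 0.0167 0.0836]
(516, 290) [0.4794 0.0209 0.0734]
(600, 285) [ 0.4885 -0.1445  0.0821]
(400, 287) [0.4893 0.256  0.0062]
(450, 287) [0.4902 0.1464 0.0009]
```

View pics/crop_top.png

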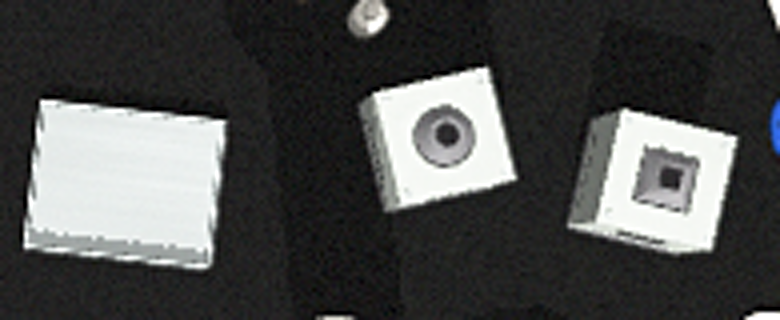

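The crop confirms the choice. The round crown in its white dock is at crop (445,135), the square one at (670,178), and the plain tray at (125,185). I'll refine the round position with the wrist camera above it.

```bash
python3 - <<'E'
from h import *
print(r.tip_extent, optics.camera_model("wrist")["tool_from_camera"])
q=[0,1,0,0]
r.reach([0.47,0.0165,0.27],q)
command_gripper(0.0,30)
im,W=cloud("wrist"); save("w1.png",im,1.5); np.savez("w1.npz",im=im,W=W)
w=W.reshape(-1,3); k=np.hypot(w[:,0]-.525,w[:,1]-.0165)
for n,m in(("dock",(k<.075)&(w[:,2]>.069)&(w[:,2]<.0765)),("crown",(k<.03)&(w[:,2]>.0775)&(w[:,2]<.088)),("top",(k<.03)&(w[:,2]>.0805)&(w[:,2]<.09))):
    p=w[m]; 
    if len(p)>5: rc=cv2.minAreaRect((p[:,:2]*1000).astype(np.float32)); print(n,len(p),p.mean(0).round(4),np.round(rc[0],1),np.round(rc[1],1),round(rc[2],1))
s=r.read_state(); print(s["time_s"],s["eef_pos"],s["joint_positions"].round(2),s["contact_force"],s["grip_width"])
E
```

```text
0.025 [[ 3.89929898e-04 -9.50433488e-01 -3.10927699e-01  7.93660467e-02]
 [ 9.99999903e-01  4.33929883e-04 -7.23371757e-05  8.47215497e-04]
 [ 2.03672494e-04 -3.10927640e-01  9.50433565e-01 -1.17513869e-01]
 [ 0.00000000e+00  0.00000000e+00  0.00000000e+00  1.00000000e+00]]
dock 4888 [0.5156 0.018  0.074 ] [525.8  17.2] [89.1 88.3] 13.2
crown 916 [0.5241 0.0174 0.0811] [524.9  18.4] [37.6 36.4] 89.3
top 610 [0.5251 0.0174 0.0822] [525.2  17.9] [29.5 29.9] 65.1
2.975 [0.46999386 0.01648193 0.2700073 ] [-0.13  0.23  1.64  0.    1.27 -1.7 ] [ 0.17901616 -0.25111053  0.3342012 ] 5.2109304781042864e-05
```

View pics/w1.png

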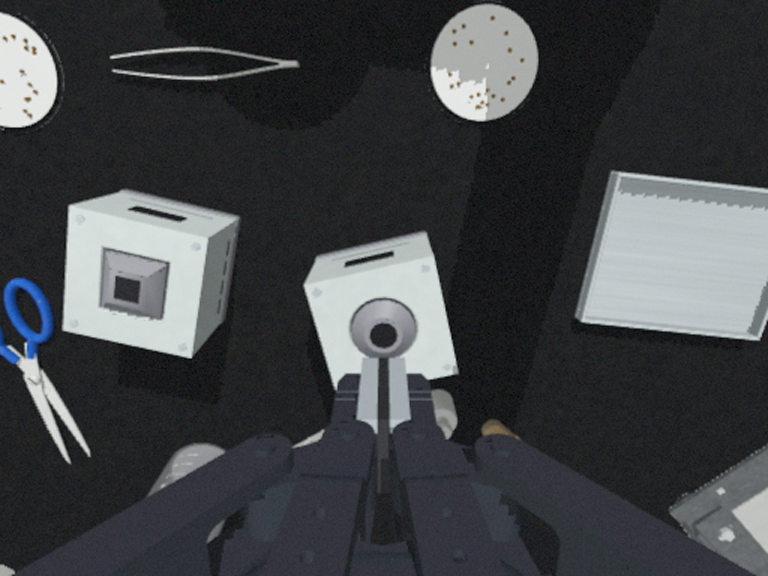

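The wrist view shows the round crown at (383,330), just ahead of the shut fingers, with the square dock at (135,275) and the tray at (680,255). All sources put the round centre at about (0.525, 0.0175). Next I press it.

```bash
python3 - <<'E'
from h import *
q=[0,1,0,0]; c=[.525,.0175]
r.move_straight(c+[.16],q,speed=.2)
r.move_straight(c+[.118],speed=.1)
f0=r.read_state()["contact_force"]
hit=r.move_straight(c+[.0995],speed=.012,max_force=12)
s=r.read_state(); print(hit,s["eef_pos"],s["contact_force"]-f0,s["time_s"])
r.move_straight(c+[.2],speed=.3)
r.move_straight([.455,.0175,.27],speed=.3)
im,W=cloud("wrist"); save("w2.png",im,1.5)
w=W.reshape(-1,3); k=np.hypot(w[:,0]-.525,w[:,1]-.0175)
for n,m in(("dock",(k<.075)&(w[:,2]>.069)&(w[:,2]<.0765)),("body",(k<.03)&(w[:,2]>.078)&(w[:,2]<.13)),("top",(k<.03)&(w[:,2]>.1125)&(w[:,2]<.12))):
    p=w[m]
    if len(p)>5: rc=cv2.minAreaRect((p[:,:2]*1000).astype(np.float32)); print(n,len(p),p.mean(0).round(4),np.round(rc[0],1),np.round(rc[1],1),round(rc[2],1),p[:,2].max())
print(r.read_state()["time_s"])
E
```

```text
True [0.5250454 0.0175081 0.1010472] [-1.69996431  0.65558269  5.12821661] 5.65
dock 3917 [0.51   0.018  0.0739] [525.8  17.3] [88.9 88.2] 13.2 0.07640228864658233
body 917 [0.5102 0.0171 0.1003] [514.1  17.2] [21.4 43.5] 0.6 0.11290046962930797
6.6667
```

View pics/w2.png

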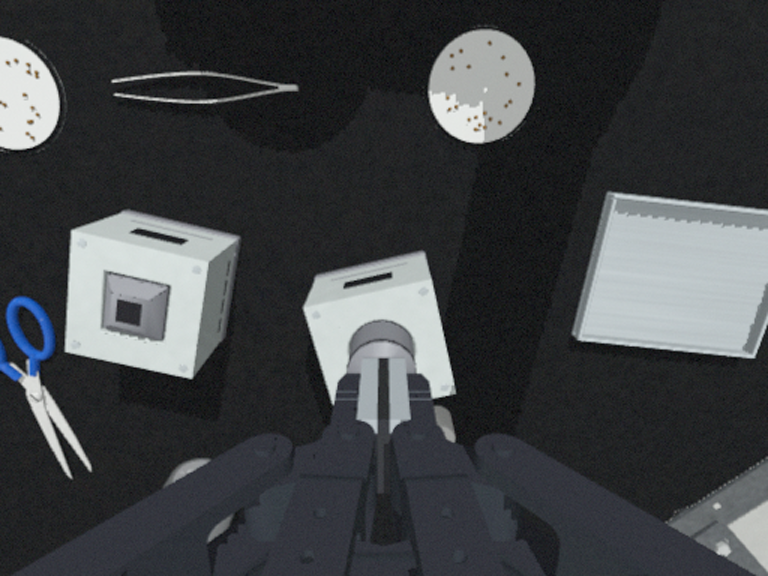

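The cartridge has sprung up, with its straight side visible at (382,345), and the square one is still down at (133,300). Now I grasp and draw it out.

```bash
python3 - <<'E'
from h import *
q=[0,1,0,0]; c=[.5253,.0175]
command_gripper(0.085)
r.move_straight(c+[.19],q,speed=.3)
print("hit",r.move_straight(c+[.104],speed=.1,max_force=10))
command_gripper(0.03,40)
s=r.read_state(); print(s["eef_pos"],s["grip_width"],s["contact_force"])
print("hit",r.move_straight(c+[.19],speed=.1,max_force=20))
s=r.read_state(); print(s["eef_pos"],s["grip_width"],s["contact_force"],s["time_s"])
im,W=cloud("wrist"); save("w3.png",im,1)
E
```

```text
hit False
[0.52546465 0.01748558 0.10424612] 0.042528721511553194 [0.2040278  0.43360378 2.07334241]
hit False
[0.52486824 0.01755121 0.1893049 ] 0.04314209888058903 [ 0.189994    0.055426   -1.21131128] 10.4333
```

View pics/w3.png

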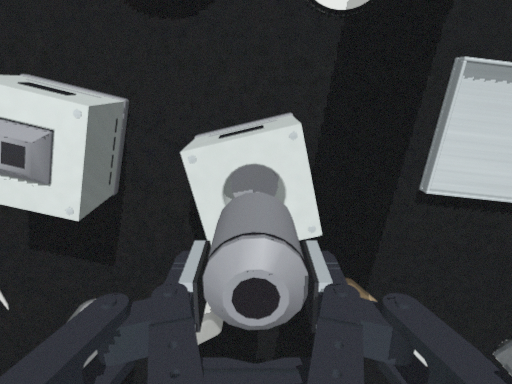

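The cartridge is held upright at (255,260), clear of the empty well at (253,188). Next I place it in the tray.

```bash
python3 - <<'E'
from h import *
q=[0,1,0,0]; c=[.491,.257]
r.move_straight(c+[.19],q,speed=.2)
r.move_straight(c+[.075],speed=.12)
print("hit",r.move_straight(c+[.055],speed=.02,max_force=4))
s=r.read_state(); print(s["eef_pos"],s["grip_width"],s["contact_force"],s["time_s"])
r.hold(.2)
command_gripper(0.07)
r.hold(.2)
r.move_straight(c+[.16],speed=.1)
r.move_straight([.40,.257,.27],speed=.25)
im,W=cloud("wrist"); save("w4.png",im,1.5)
w=W.reshape(-1,3); k=np.hypot(w[:,0]-.491,w[:,1]-.257); p=w[(k<.045)&(w[:,2]>.02)&(w[:,2]<.12)]
t=p[p[:,2]>.066]
print(len(p),p[:,2].max(),t.mean(0),t.min(0),t.max(0))
im,W=cloud("top"); w=W.reshape(-1,3)
for cx,cy in((.491,.257),(.489,-.147)):
    k=np.hypot(w[:,0]-cx,w[:,1]-cy); p=w[(k<.04)&(w[:,2]>(.064 if cy>0 else .08))]; print(len(p),p.mean(0) if len(p) else 0,p[:,2].max() if len(p) else 0)
print(r.read_state()["time_s"])
im,_=cloud("scene"); save("s2.png",im[170:290,200:400],3)
E
```

```text
hit True
[0.49089868 0.25695758 0.05968631] 0.042543670081264744 [-0.86860372 -0.22193868  6.14819215] 13.6917
1618 0.07157775789646101 [0.48960035 0.25773777 0.06867347] [0.47316229 0.24080388 0.06600145] [0.50692301 0.27434891 0.07157776]
101 [0.49005478 0.2565762  0.07766043] 0.5656086951067966
86 [ 0.49096719 -0.14911988  0.08260428] 0.08783308511075848
16.4583
```

View pics/w4.png

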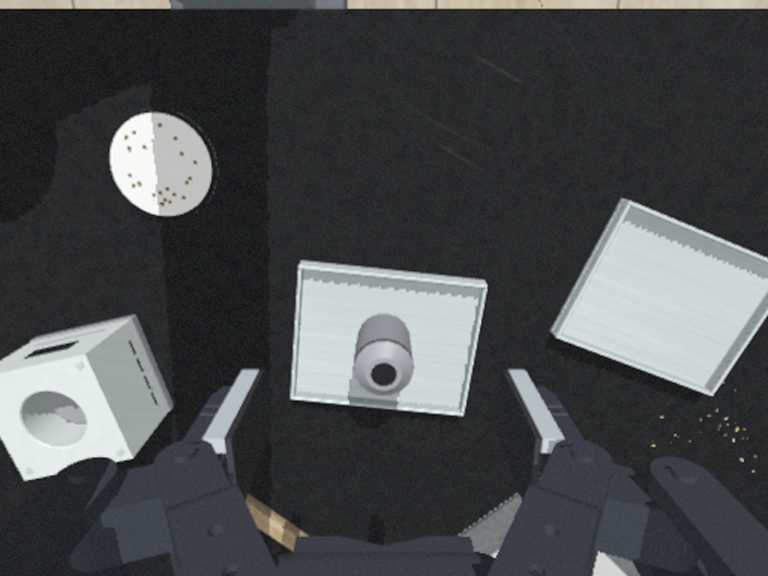

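View pics/s2.png

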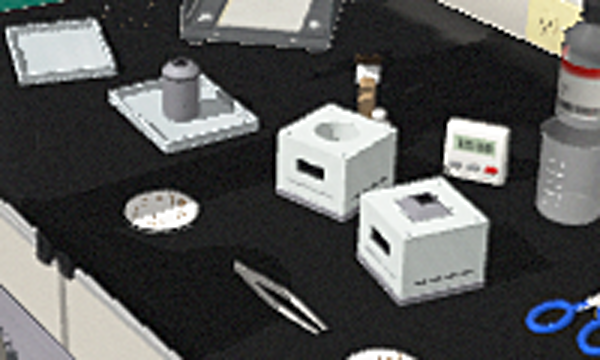

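The round cartridge stands upright in the right-hand tray: wrist (383,355), scene crop (181,90). The round well is empty, the square cartridge is still low in its dock, and the gripper is clear.

```bash
python3 -c "
from h import *
r.finish_job(); print(r.read_state()['time_s'])"
```

```text
the job is handed in; nothing more can be done
the job is handed in; nothing more can be done
```

I pressed the round cartridge until its latch let go and it sprang up. I then drew it out and stood it upright in the tray farthest to the robot's right. The job was handed in at about 16.5 s robot time, against the 40 s limit.

- **Round cartridge:** The last wrist and scene pictures show it upright near the middle of the tray, at about (0.490, 0.257), with its dock empty. The wrist depth put its highest point at 71.6 mm, against 69 mm expected. That is a little above the 2 mm calibration tolerance.
- **Square cartridge:** Its top read about 82.6 mm on average, close to the 82 mm expected when latched, so it looks undisturbed.
- **Gripper:** It was clear of everything at hand-in.
- **Failed check:** The top-camera height check on the tray gave a maximum of 0.566 m. I took that to be the arm in view and did not use it. The centre it gave agreed with the wrist camera to about 1 mm.

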